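# Tare the bowl on the stall scale, then weigh the trophy

### The arm

A 6-joint arm with a two-finger parallel gripper is mounted at the origin on the work surface. World frame = base frame: x ahead of the robot, y to its left, z up, the work surface at z = 0. Lengths are in mm, angles in rad, forces in N, time in s.
With the tool pointing down it reaches from about 275 to 1000 mm from the base axis. Payload 8.4 kg.
Tool frame: the origin (TCP) lies at the centre of the arm's flange, where the gripper is bolted on; the fingertips stand 173 mm ahead of it and the grasp point (between the pads) lies 155 mm ahead of it; z points along the fingers, y is the direction in which the jaws open and shut (so a half turn about z gives the same grasp; the last joint's range is limited). The gripper opens to 85 mm and grips with 20 to 120 N. Pads are 22 mm wide; open, the fingers measure 114 mm over their backs; the gripper's body (76 mm by 85 mm) begins 54 mm behind the grasp point. The pads swing forward as they close: fully open they stand 13 mm farther back than shut.
Start: joints at [-1.301, 0.353, 1.633, -0, 1.155, -0.002], TCP at [167.79, -602.06, 404.681] pointing down, gripper open.
Joint ranges: [-2.63, 2.63], [-0.92, 2.1], [0.06, 2.66], [-1.3, 4.44], [0, 2.69], [-3.02, 3.02]. Speed limits (rad/s): [2.22, 2.22, 2.79, 3.14, 3.14, 3.14].

### API

Orientations are given as [roll, pitch, yaw] about the fixed x, y, z axes, in that order (R = Rz(yaw) Ry(pitch) Rx(roll)).
In Python, from rig import sense, grab_frame, camera_model, sign_off gives the robot as it stands. The module is installed in compiled form; this text tells all that it offers.
- The arm moves only by the tool step_arm, never from a script. Its argument "commands" is a list of rows, each a list of 3 entries, a list of its own where there are three numbers: the shift along the tool's x, y, z in mm, then the turn about the tool's z in rad, then the opening, from 0 (shut) to 1 (fully open). A call has 1 to 20 rows; each row shifts and turns the pose as measured when the row begins, along the tool's axes as they then stand; what a row does not reach is not made up. A row lasts 1/8 s, in which the tool goes at most 62.5 mm and 10.7 degrees, less where a joint would pass 70% of its speed; a pose out of reach is approached as far as the arm can. A call with a gripper value outside its range is refused whole. The fingers move at their own pace and stop on an object; "force" is the grip in N (left out, the last holds). Time passes only in rows, so rows that do not move let the fingers close. It gives the time, the measured TCP pose, the force and the opening at its end, in the units of the state.
- sense(): the state, without advancing time (a new reading comes with each control period).
- grab_frame(name): name is "scene" or "top"; returns the picture (420x560x3 uint8, blue, green, red); there is no depth.
- camera_model(name): a dict with "fx", "fy", "cx", "cy" (pixels), "dist" ([k1, k2, p1, p2, k3] as OpenCV has them; the pictures are not rectified), "R" (3x3) and "t" (3): a world point X has camera coordinates R X + t. Camera axes: x right, y down, z forward; pixel columns grow to the right and rows downward; lengths in mm; the calibration is good to about 2 mm. A picture is of the moment at which its call begins. camera_model takes no time and is no camera call.
- sign_off(): hands the job in, once; it reports no verdict.
The state is a dict: "clock": time; "qpos": joint angles; "qvel": joint speeds; "joint_efforts": joint torques, N m; "eef_pos": TCP position; "tcp_rot": TCP orientation; "contact_force": force on the tool from outside, world axes, zero at the start; "wrist_torque": the same for the moment, N m; "opening": opening from 0.0 (shut) to 1.0 (fully open).
Only numpy, scipy, OpenCV 4.12 (cv2) and the standard library are available. Lean on these libraries where they do the work, as an engineer would, in place of code of your own. Each camera call takes 0.05 s, during which the arm holds its last target. There are 200 camera calls.

### The job

Weigh the little trophy for a customer: first seat the empty steel bowl fully home and level in the round recess of the scale's pan (the pan has slipped to one side, so feel for the recess with light pressure) and let go of it. Then press the red tare key right down and hold it for about a second, and only after that gently stand the trophy upright in the bowl and let go. Be gentle with the scale, never leaning on it or on the bowl, and leave the tumbler, the tape roll and the carton where they are.

Things in the scene. Friction and masses are not known exactly. Their poses are not given: they have to be found in the camera images.
- scale: White counter scale, fixed: housing 210 (x) x 150 (y) x 30 mm high, origin centred under it, z up; display and red tare key at its -x end. On it a dark round pan 110 mm across, flat top 46 mm above the table, with a round recess 48 mm across, 6 mm deep, yellow floor. The pan with its recess sits 4 to 12 mm off point pan_mid to the scale's +y and up to 12 mm either way in x: not reported, find it by feel.
- pan_mid (a point): Nominal pan centre on the scale's midline, 46 mm above the table, 32 mm to +x of the scale's origin. Side forces to 30 N do not shift the pan. It is sprung: sinks from about 1 N on, 1 mm per 2 N, 10 mm at most. Press the bowl on lightly and slide it about: when the foot comes over the recess the pan springs up round it, the upward force drops and the bowl can go down the rest of the 6 mm.
- tare (a joint): How far the red round tare key is pressed, in m: 0 up, 0.006 fully down. It is sprung, about 1.5 N to start and 5 N fully down, then it meets a hard stop. It counts as pressed beyond 0.004. Over 20 N on the key, housing or pan overloads the scale.
- tare_top (a point): Centre of the top face of the red tare key, 26 mm across, which is pressed straight down; 52 mm above the table when up; at 78 mm to -x and 40 mm to -y of the scale's origin. It moves with the key.
- bowl: Small empty steel bowl, 0.10 to 0.21 kg, 40 mm high, 64 mm across outside from 16 mm up to the rim, wall 4 mm; inside floor 12 mm above the underside, 46 mm across there, 56 mm at the mouth. Under it a round foot 44 mm across, 8 mm high, lightly chamfered: 2 mm to spare all round in the recess. Origin centred on the underside, z up, upright at the start.
- bowl_rim (a point): Centre of the bowl's mouth, 40 mm above its underside. Grip the bowl across the outside of its upper wall with the fingertips at least 10 mm above its underside, so that they stay clear of the pan when the foot is home.
- trophy: Little trophy 73 mm high, about 60 g: black round base 30 mm across and 10 mm high, thin brass stem, and a red upright ball with a white stripe on top, 26 mm across between 44 and 63 mm height, where it is gripped. Origin at the centre of the underside, z up; it stands upright at the start.
- trophy_head (a point): Centre of the trophy's red ball, 54 mm above its underside: the grip point.
- tumbler: Amber glass tumbler, 64 mm across at the rim, 85 mm high, a bystander; origin at the centre of its underside.
- tape: Roll of brown packing tape lying flat, 80 mm across, 45 mm high, a bystander; origin at the centre of its underside.
- carton: Closed cardboard carton 60 (x) x 120 (y) x 60 mm, a bystander beyond the scale; origin at the centre of its underside.
Mind the look-alikes: they are no part of the job. Several things look just like the bowl: the one meant starts farthest to the robot's left.

How it is judged:
By the outcome, as a careful person would: the job done as asked, in the order asked, and still so for the second after the job is handed in, with the robot touching nothing.
It also fails if it takes over 72 s, if anything falls off the work surface, if the arm or the gripper's body presses on something with over 40 N, if the wrist force passes 120 N, or if a joint passes its speed limit or range.

## Working session

There is one attempt and no reset: what is moved stays moved. The work goes in short steps, Python scripts to look and compute and a tool call to move; the robot and the scene stay as the last step left them, time stands still between calls to the robot, and variables do not carry over. Pictures are saved under pics/ and viewed, about 8 in all and at most 12, crops included, and the job is handed in when it is done.

Besides the shell and the picture viewer there is one more tool, called after "Request:" as name([rows], argument=value, ...), one row to a line, values as JSON. step_arm: Moves the arm, as the interface text tells. Its arguments: {"type":"object","properties":{"commands":{"type":"array","items":{"type":"array"}},"force":{"type":"number"}},"required":["commands"]}

```bash
mkdir -p pics
cat > h.py <<'E'
import numpy as np, cv2
from rig import *
def ray(cam,u,v):
    m=camera_model(cam);K=np.array([[m['fx'],0,m['cx']],[0,m['fy'],m['cy']],[0,0,1]])
    p=cv2.undistortPoints(np.array([[[u,v]]],float),K,np.array(m['dist']))[0,0]
    R=np.array(m['R']);t=np.array(m['t']);return -R.T@t, R.T@np.array([p[0],p[1],1])
def onz(cam,u,v,z):
    o,d=ray(cam,u,v);return o+d*(z-o[2])/d[2]
def proj(cam,X):
    m=camera_model(cam);K=np.array([[m['fx'],0,m['cx']],[0,m['fy'],m['cy']],[0,0,1]])
    return cv2.projectPoints(np.array(X,float).reshape(-1,1,3),cv2.Rodrigues(np.array(m['R']))[0],np.array(m['t'],float),K,np.array(m['dist']))[0].reshape(-1,2)
E
python3 - <<'E'
from h import *
a=grab_frame("scene");b=grab_frame("top")
cv2.imwrite("pics/scene0.png",a);cv2.imwrite("pics/top0.png",b)
for c in("scene","top"):
    print(c,onz(c,280,210,0).round(),ray(c,280,210)[0].round())
print(sense())
E
```

```text
scene [558. -18.   0.] [1212. -176.  868.]
top [571.  -8.   0.] [382.   5. 956.]
{'clock': 0.1, 'qpos': array([-1.30142682e+00,  3.53588706e-01,  1.63404589e+00, -6.34212805e-07,
        1.15517734e+00, -2.42057661e-03]), 'qvel': array([-1.20425033e-03, -1.54251050e-03, -7.04914444e-04,  1.03064880e-03,
        1.03227704e-03, -5.34168769e-05]), 'joint_efforts': array([-2.26325383e-04, -6.06360054e+01, -3.42819393e+01,  2.01699231e-05,
        4.02509206e-03, -7.83193990e-07]), 'eef_pos': array([ 167.71928347, -601.86752949,  404.0364216 ]), 'tcp_rot': array([-3.14037337e+00, -2.37146021e-06,  2.71790342e-01]), 'contact_force': array([ 0.33698077, -0.45769753,  0.23671148]), 'wrist_torque': array([ 0.0416043 , -0.00547584,  0.01327489]), 'opening': 1.0012455502668367}
```

View pics/top0.png

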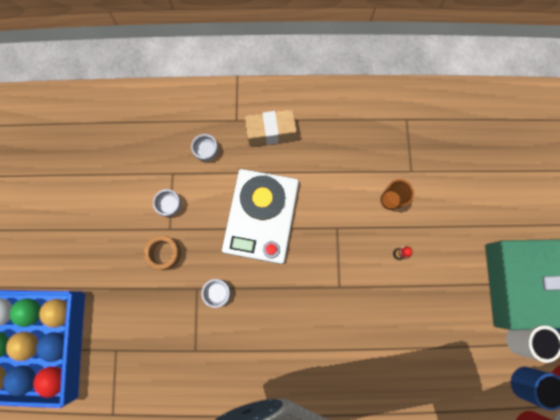

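View pics/scene0.png

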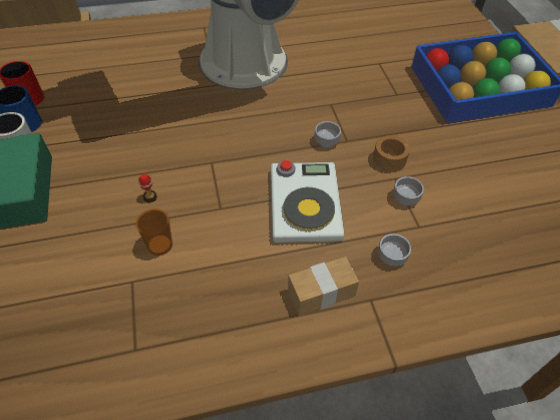

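In the top view the robot's left is image left. The bowl look-alikes are at (205,148), (167,203) and (216,293). The one at (167,203) looks farthest left (+y), so I'll measure all three and check it in a crop.

Run:
```python
from h import *
b=cv2.imread("pics/top0.png");a=cv2.imread("pics/scene0.png")
def blobs(img,mask,roi,amin=20):
    x0,y0,x1,y1=roi;m=np.zeros(mask.shape,np.uint8);m[y0:y1,x0:x1]=mask[y0:y1,x0:x1]
    cs,_=cv2.findContours(m,cv2.RETR_EXTERNAL,cv2.CHAIN_APPROX_NONE)
    return [c for c in cs if cv2.contourArea(c)>amin]
hsv=cv2.cvtColor(b,cv2.COLOR_BGR2HSV);H,S,V=cv2.split(hsv)
grey=((S<60)&(V>70)).astype(np.uint8)*255
for roi in((185,128,225,168),(147,183,187,223),(196,273,236,313)):
    for c in blobs(b,grey,roi,100):
        (u,v),r=cv2.minEnclosingCircle(c);X=onz("top",u,v,40);E=onz("top",u+r,v,40)
        print("bowl",round(u,1),round(v,1),round(r,1),X.round(1),"diam",2*np.linalg.norm(E-X).round(1))
white=((S<50)&(V>150)).astype(np.uint8)*255
c=max(blobs(b,white,(215,160,310,270)),key=cv2.contourArea)
c=cv2.convexHull(c);q=cv2.boxPoints(cv2.minAreaRect(c));P=np.array([onz("top",*p,30) for p in q])
print("box",q.round(1).tolist(),P.round(1).tolist(),[np.linalg.norm(P[i]-P[i-1]).round(1) for i in range(4)],"c",P.mean(0).round(1))
yel=(abs(H.astype(int)-26)<6)&(S>180)&(V>180)
for c in blobs(b,yel.astype(np.uint8)*255,(235,170,290,225)):
    (u,v),r=cv2.minEnclosingCircle(c);X=onz("top",u,v,40);print("yellow",u,v,X.round(1),2*np.linalg.norm(onz("top",u+r,v,40)-X))
dark=((V<85)).astype(np.uint8)*255
for c in blobs(b,dark,(235,170,290,228),300):
    (u,v),(d1,d2),_=cv2.fitEllipse(c);X=onz("top",u,v,46);print("pan",u,v,X.round(1),2*np.linalg.norm(onz("top",u+d1/2,v,46)-X),d1,d2)
red=(((H<6)|(H>174))&(S>150)&(V>110)).astype(np.uint8)*255
for c in blobs(b,red,(225,170,450,270),15):
    (u,v),r=cv2.minEnclosingCircle(c);print("red",u,v,r,onz("top",u,v,52).round(1),onz("top",u,v,54).round(1))
# scene red
hs=cv2.cvtColor(a,cv2.COLOR_BGR2HSV);h,s,w=cv2.split(hs)
red=(((h<6)|(h>174))&(s>150)&(w>90)).astype(np.uint8)*255
for c in blobs(a,red,(120,150,310,215),15):
    (u,v),r=cv2.minEnclosingCircle(c);print("sred",u,v,r,onz("scene",u,v,52).round(1),onz("scene",u,v,54).round(1))
crop=np.hstack([cv2.resize(b[120:320,130:330],None,fx=2,fy=2,interpolation=cv2.INTER_CUBIC),cv2.resize(b[150:290,360:440],(228,400),interpolation=cv2.INTER_CUBIC)])
cv2.imwrite("pics/crop.png",crop)
```

```text
bowl 204.2 147.0 13.8 [723.5 178.7  40. ] diam 68.8
bowl 166.5 202.5 14.3 [583.6 265.3  40. ] diam 69.2
bowl 215.5 293.0 15.0 [371.  142.5  40. ] diam 68.8
box [[220.60000610351562, 252.3000030517578], [236.89999389648438, 167.0], [299.3999938964844, 178.89999389648438], [283.20001220703125, 264.20001220703125]] [[464.6, 133.8, 30.0], [674.0, 98.0, 30.0], [641.9, -55.7, 30.0], [435.6, -13.2, 30.0]] [np.float64(149.8), np.float64(212.4), np.float64(157.0), np.float64(210.6)] c [554.   40.7  30. ]
red 406.0862121582031 251.63792419433594 5.343528747558594 [ 459.6 -297.1   52. ] [ 459.4 -296.5   54. ]
red 270.7272644042969 248.63636779785156 4.6931610107421875 [470.2  15.4  52. ] [470.   15.4  54. ]
sred 144.4642791748047 179.32142639160156 5.864430904388428 [ 450.7 -295.5   52. ] [ 452.6 -295.2   54. ]
sred 285.8500061035156 165.0 5.246283531188965 [475.2  14.3  52. ] [477.   13.8  54. ]
```

View pics/crop.png

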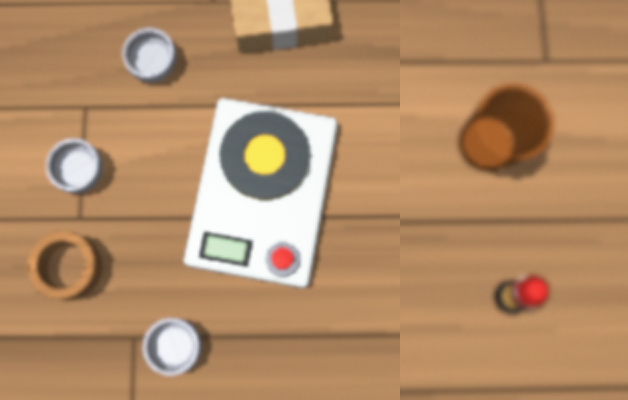

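The crop confirms it: the bowl at (167,203), y≈265, is farthest left. The others are at y≈179 and 143, and the tape roll is the brown ring. The key position predicted from the box pose agrees with the red blob to within 2–5 mm. Moving now.

Request:
step_arm([
  [[32,-36.5,0],0,1],
  [[32,-36.5,0],0,1],
  [[32,-36.5,0],0,1],
  [[32,-36.5,0],0,1],
  [[32,-36.5,0],0,1],
  [[32,-36.5,0],0,1],
  [[32,-36.5,0],0,1],
  [[32,-36.5,0],0,1],
  [[32,-36.5,0],0,1],
  [[32,-36.5,0],0,1],
  [[32,-36.5,0],0,1],
  [[32,-36.5,0],0,1],
  [[32,-36.5,0],0,1],
  [[32,-36.5,0],0,1],
  [[32,-36.5,0],0,1],
  [[32,-36.5,0],0,1],
  [[32,-36.5,0],0,1],
  [[32,-36.5,0],0,1],
  [[32,-36.5,0],0,1],
], force=30)

```text
clock: 2.48
eef_pos: [576.7, 254.4, 401.8]
tcp_rot: [-3.14, 0.002, 0.267]
contact_force: [0.7, -0.3, 0.6]
opening: 0.996
```

```bash
cat >> h.py <<'E'
def go(x,y,z):
    s=sense();p=s['eef_pos'];w=s['tcp_rot'][2];d=np.array([x,y,z])-p;c,n=np.cos(w),np.sin(w)
    print("at",p.round(1),"rot",np.round(s['tcp_rot'],3),"F",s['contact_force'].round(1),"op",round(s['opening'],3),"t",round(s['clock'],2),"shift",np.round([c*d[0]+n*d[1],n*d[0]-c*d[1],-d[2]],1))
E
python3 - <<'E'
from h import *
b=cv2.imread("pics/top0.png");a=cv2.imread("pics/scene0.png")
def big(m,roi):
    x0,y0,x1,y1=roi;z=np.zeros(m.shape,np.uint8);z[y0:y1,x0:x1]=m[y0:y1,x0:x1]*255
    c=max(cv2.findContours(z,cv2.RETR_EXTERNAL,cv2.CHAIN_APPROX_NONE)[0],key=cv2.contourArea);return cv2.fitEllipse(c)
B=b.astype(int);A=a.astype(int)
for n,I,roi in(("top",B,(245,180,280,216)),("scene",A,(290,195,330,222))):
    m=(I[...,2]>150)&(I[...,0]<120)&(I[...,1]>110)
    (u,v),d,_=big(m,roi);print(n,"yellow",u,v,d,onz(n,u,v,40).round(1))
for n,I,roi in(("top",B,(236,168,292,226)),("scene",A,(278,180,340,235))):
    m=(I.max(2)<110)
    (u,v),d,_=big(m,roi);print(n,"pan",u,v,d,onz(n,u,v,46).round(1))
print("trophy base top",onz("top",398.6,254,10).round(1),"scene",onz("scene",150,197,10).round(1))
for r in(((390,170,430,210)),): pass
print("scene bowl",onz("scene",408,186,40).round(1), "tape",onz("top",162,253,45).round(1))
go(583.6,265.3,300)
E
```

```text
top yellow 261.97979736328125 196.87738037109375 (19.711912155151367, 20.27797508239746) [595.4  35.7  40. ]
scene yellow 308.5386962890625 206.85421752929688 (15.637121200561523, 20.977096557617188) [592.9  36.1  40. ]
top pan 262.4639892578125 197.4263458251953 (40.75092697143555, 41.90054702758789) [592.6  34.4  46. ]
scene pan 308.3013000488281 208.16574096679688 (41.09377670288086, 51.24654006958008) [600.7  33.2  46. ]
trophy base top [ 457.8 -292.4   10. ] scene [ 466.9 -292.9   10. ]
scene bowl [584.1 265.7  40. ] tape [462.4 268.6  45. ]
at [576.7 254.4 401.8] rot [-3.14e+00  2.00e-03  2.67e-01] F [ 0.7 -0.3  0.6] op 0.996 t 2.48 shift [  9.5  -8.7 101.8]
```

Both views agree on the bowl at (584,265.5). They put the recess at about (594,36), which the feel search will confirm. Descending on the bowl.

Request:
step_arm([
  [[10,-9,30],0,1],
  [[0,0,50],0,1],
  [[0,0,40],0,1],
  [[0,0,30],0,1],
  [[0,0,10],0,1],
  [[0,0,0],0,1],
])

```text
clock: 3.22
eef_pos: [585.0, 270.7, 236.0]
tcp_rot: [-3.139, 0.001, 0.272]
contact_force: [-0.5, 0.5, 0.6]
opening: 0.998
```

Run:
```python
from h import *
go(583.8,265.5,187)
cv2.imwrite("pics/s1.png",cv2.resize(grab_frame("scene")[120:260,320:500],None,fx=4,fy=4,interpolation=cv2.INTER_CUBIC))
```

```text
at [585.  270.7 236. ] rot [-3.139e+00  1.000e-03  2.720e-01] F [-0.5  0.5  0.6] op 0.998 t 3.23 shift [-2.5  4.7 49. ]
```

View pics/s1.png

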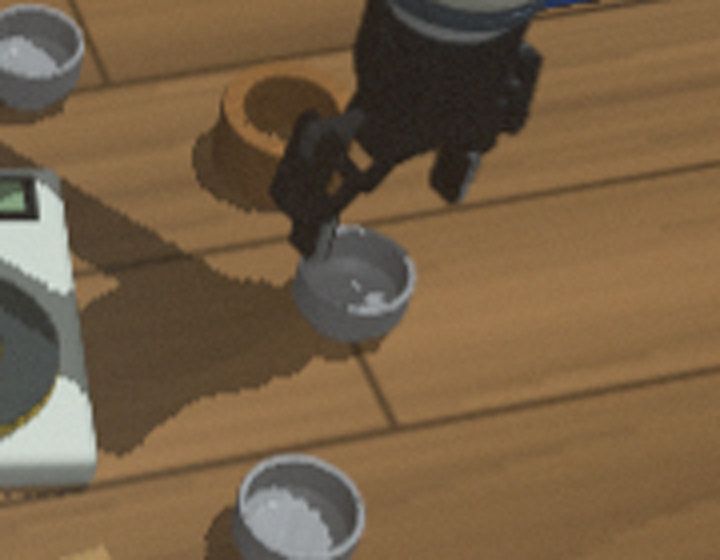

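The view shows the open fingers above the target bowl (crop 355,285), with the near finger just outside its rim and the tape clear. I'll correct by (-2.5, 4.7) and go down.

Request:
step_arm([
  [[-2.5,4.7,0],0,1],
  [[0,0,0],0,1],
])

```text
clock: 3.52
eef_pos: [584.7, 265.5, 239.2]
tcp_rot: [-3.139, -0.003, 0.272]
contact_force: [-0.3, -0.1, -0.4]
opening: 1.003
```

```bash
python3 -c "
from h import *
go(583.8,265.5,187)"
```

```text
at [584.7 265.5 239.2] rot [-3.139e+00 -3.000e-03  2.720e-01] F [-0.3 -0.1 -0.4] op 1.003 t 3.52 shift [-0.9 -0.3 52.2]
```

Request:
step_arm([
  [[0,0,20],0,1],
  [[0,0,20],0,1],
  [[0,0,10],0,1],
  [[0,0,2],0,1],
  [[0,0,0],0,0.3],
  [[0,0,0],0,0.3],
  [[0,0,0],0,0.3],
  [[0,0,0],0,0.3],
  [[0,0,0],0,0.3],
], force=25)

```text
clock: 4.65
eef_pos: [585.2, 265.8, 184.5]
tcp_rot: [-3.138, -0.005, 0.271]
contact_force: [0.1, 0.3, -0.7]
opening: 0.729
```

```bash
python3 -c "
from h import *
go(583.8,265.5,187)"
```

```text
at [585.2 265.8 184.5] rot [-3.138 -0.005  0.271] F [ 0.1  0.3 -0.7] op 0.729 t 4.65 shift [-1.4 -0.1 -2.5]
```

Gripped: the opening of 0.729 is about 62 mm, and underside height = TCP z − 184.5. Lifting and carrying it to the recess estimate.

Request:
step_arm([
  [[0,0,-20],0,0.3],
  [[0,0,-40],0,0.3],
  [[0,0,-30],0,0.3],
  [[-10,35,0],0,0.3],
  [[-10,35,0],0,0.3],
  [[-10,35,0],0,0.3],
  [[-10,35,0],0,0.3],
  [[-10,35,0],0,0.3],
  [[-4,25,0],0,0.3],
  [[0,10,0],0,0.3],
  [[0,0,0],0,0.3],
  [[0,0,0],0,0.3],
])

```text
clock: 6.15
eef_pos: [591.0, 44.2, 291.8]
tcp_rot: [-3.139, -0.02, 0.273]
contact_force: [-0.1, -0.1, -0.4]
opening: 0.727
```

```bash
python3 -c "
from h import *
go(594,36,240)
cv2.imwrite('pics/s2.png',cv2.resize(grab_frame('scene')[120:260,230:410],None,fx=4,fy=4,interpolation=cv2.INTER_CUBIC))"
```

```text
at [591.   44.2 291.8] rot [-3.139 -0.02   0.273] F [-0.1 -0.1 -0.4] op 0.727 t 6.15 shift [ 0.7  8.7 51.8]
```

View pics/s2.png

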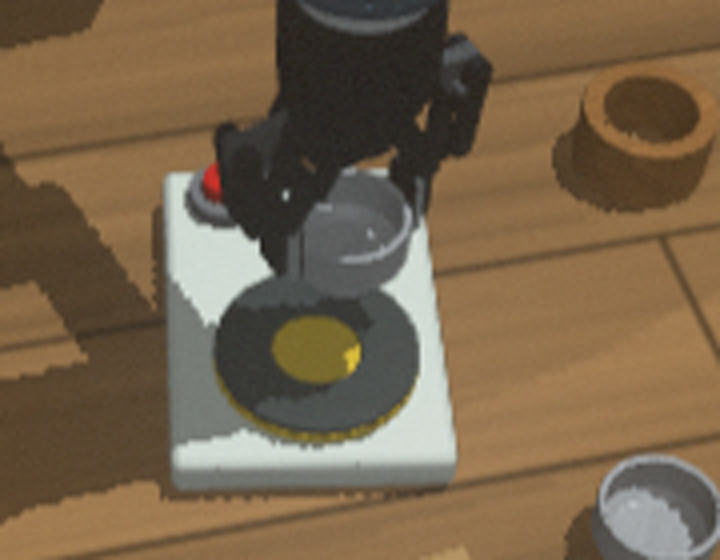

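The bowl hangs level in the grip (crop 355,240), ready above the pan, and the yellow recess is at (317,350). Moving over it and coming down.

Request:
step_arm([
  [[0.7,8.7,10],0,0.3],
  [[0,0,15],0,0.3],
  [[0,0,15],0,0.3],
  [[0,0,5],0,0.3],
  [[0,0,0],0,0.3],
  [[0,0,0],0,0.3],
])

```text
clock: 6.95
eef_pos: [594.5, 37.6, 241.9]
tcp_rot: [-3.138, -0.017, 0.275]
contact_force: [-0.3, -0.8, -0.9]
opening: 0.728
```

```bash
python3 -c "
from h import *
go(594,36,231)"
```

```text
at [594.5  37.6 241.9] rot [-3.138 -0.017  0.275] F [-0.3 -0.8 -0.9] op 0.728 t 6.95 shift [-0.9  1.4 10.9]
```

Request:
step_arm([
  [[-0.5,1,6],0,0.3],
  [[0,0,3],0,0.3],
  [[0,0,2],0,0.3],
  [[0,0,0],0,0.3],
  [[0,0,0],0,0.3],
])

```text
clock: 7.58
eef_pos: [594.8, 36.5, 231.2]
tcp_rot: [-3.138, -0.019, 0.275]
contact_force: [-0.2, -0.3, -0.6]
opening: 0.725
```

```bash
python3 -c "
from h import *
go(594,36,228)"
```

```text
at [594.8  36.5 231.2] rot [-3.138 -0.019  0.275] F [-0.2 -0.3 -0.6] op 0.725 t 7.58 shift [-1.   0.3  3.2]
```

Request:
step_arm([
  [[0,0,2],0,0.3],
  [[0,0,1],0,0.3],
  [[0,0,0],0,0.3],
  [[0,0,0],0,0.3],
])

```text
clock: 8.07
eef_pos: [595.0, 36.5, 228.6]
tcp_rot: [-3.139, -0.019, 0.275]
contact_force: [0.1, -1.5, 1.2]
opening: 0.731
```

Request:
step_arm([
  [[0,0,2],0,0.3],
  [[0,0,0],0,0.3],
  [[0,0,0],0,0.3],
])

```text
clock: 8.45
eef_pos: [595.0, 36.5, 227.0]
tcp_rot: [-3.139, -0.019, 0.275]
contact_force: [-1.9, 0.2, 3.6]
opening: 0.726
```

Contact is on the pan top (z 227, 3.6 N). Sliding toward scale +y with light pressure.

Request:
step_arm([
  [[0.9,-1.8,0],0,0.3],
  [[0,0,0],0,0.3],
])

```text
clock: 8.7
eef_pos: [595.6, 38.4, 227.2]
tcp_rot: [-3.139, -0.02, 0.275]
contact_force: [-1.8, 1.0, 4.9]
opening: 0.729
```

Request:
step_arm([
  [[0.9,-1.8,0],0,0.3],
  [[0,0,0],0,0.3],
])

```text
clock: 8.95
eef_pos: [596.2, 40.5, 227.4]
tcp_rot: [-3.139, -0.02, 0.275]
contact_force: [-1.7, -1.1, 3.3]
opening: 0.725
```

Request:
step_arm([
  [[0.9,-1.8,0],0,0.3],
  [[0,0,0],0,0.3],
])

```text
clock: 9.2
eef_pos: [596.8, 42.7, 227.4]
tcp_rot: [-3.139, -0.021, 0.275]
contact_force: [-0.9, -0.2, 3.8]
opening: 0.735
```

The tool has tilted about 1°, which puts the bowl roughly 3 mm to +x of where I assumed. Searching back toward −x and −y.

Request:
step_arm([
  [[-2,-0.5,0],0,0.3],
  [[0,0,0],0,0.3],
])

```text
clock: 9.45
eef_pos: [595.4, 42.8, 227.8]
tcp_rot: [-3.14, -0.023, 0.275]
contact_force: [-0.3, -0.3, 2.8]
opening: 0.733
```

Request:
step_arm([
  [[-2,1,0],0,0.3],
  [[0,0,0],0,0.3],
])

```text
clock: 9.7
eef_pos: [593.9, 41.5, 227.8]
tcp_rot: [-3.139, -0.024, 0.275]
contact_force: [1.1, -1.0, 3.1]
opening: 0.729
```

Request:
step_arm([
  [[-1.5,1.7,0],0,0.3],
  [[0,0,0],0,0.3],
])

```text
clock: 9.95
eef_pos: [592.7, 39.4, 227.7]
tcp_rot: [-3.139, -0.024, 0.275]
contact_force: [0.7, 0.4, 2.6]
opening: 0.729
```

Request:
step_arm([
  [[-1.5,1.7,0.3],0,0.3],
  [[0,0,0],0,0.3],
])

```text
clock: 10.2
eef_pos: [591.1, 37.1, 226.8]
tcp_rot: [-3.139, -0.022, 0.275]
contact_force: [0.8, 0.4, -1.2]
opening: 0.724
```

Request:
step_arm([
  [[-2,-0.5,0.3],0,0.3],
  [[0,0,0],0,0.3],
])

```text
clock: 10.45
eef_pos: [588.1, 36.9, 225.6]
tcp_rot: [-3.139, -0.02, 0.275]
contact_force: [-0.0, 0.1, -0.2]
opening: 0.727
```

Request:
step_arm([
  [[-1.1,-2,0],0,0.3],
  [[0,0,0],0,0.3],
])

```text
clock: 10.7
eef_pos: [587.4, 37.6, 225.7]
tcp_rot: [-3.141, -0.022, 0.276]
contact_force: [0.8, 0.6, -2.0]
opening: 0.728
```

Run:
```python
from h import *
b=grab_frame('top')
cv2.imwrite('pics/s3.png',np.hstack([cv2.resize(grab_frame('scene')[150:250,260:360],None,fx=4,fy=4,interpolation=cv2.INTER_CUBIC),cv2.resize(b[150:250,215:315],None,fx=4,fy=4,interpolation=cv2.INTER_CUBIC)]))
go(590,38,227)
```

```text
at [587.3  37.7 225.7] rot [-3.141 -0.022  0.276] F [ 1.8 -2.9 -1. ] op 0.727 t 10.8 shift [ 2.7  0.4 -1.3]
```

View pics/s3.png

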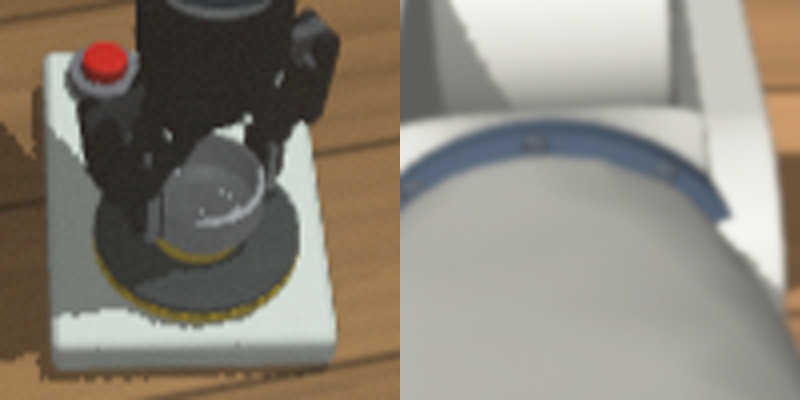

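The upward force vanished at about (591,37) and z fell with no resistance. The side forces now show the foot inside against the recess wall (yellow crescent at crop (200,255)). I'll centre it and lower it the last 1–2 mm.

Request:
step_arm([
  [[2,1,0],0,0.3],
  [[0,0,1],0,0.3],
  [[0,0,0],0,0.3],
])

```text
clock: 11.18
eef_pos: [589.2, 37.7, 224.5]
tcp_rot: [-3.14, -0.021, 0.276]
contact_force: [-0.3, -0.7, -1.4]
opening: 0.726
```

Request:
step_arm([
  [[0,0,1],0,0.3],
  [[0,0,0],0,0.3],
])

```text
clock: 11.42
eef_pos: [589.3, 37.8, 223.6]
tcp_rot: [-3.14, -0.021, 0.276]
contact_force: [-0.4, -0.1, 0.2]
opening: 0.731
```

```bash
python3 -c "
from h import *
go(589.5,37,224)"
```

```text
at [589.3  37.8 223.6] rot [-3.14  -0.021  0.276] F [-0.4 -0.1  0.2] op 0.731 t 11.43 shift [-0.   0.8 -0.4]
```

Request:
step_arm([
  [[0,0,1],0,0.3],
  [[0,0,0],0,0.3],
])

```text
clock: 11.68
eef_pos: [589.3, 37.8, 222.8]
tcp_rot: [-3.14, -0.021, 0.276]
contact_force: [-0.4, 0.2, 1.9]
opening: 0.729
```

Request:
step_arm([
  [[0,0,0.7],0,0.3],
  [[0,0,0],0,0.3],
])

```text
clock: 11.92
eef_pos: [589.4, 37.8, 222.3]
tcp_rot: [-3.14, -0.021, 0.276]
contact_force: [-1.2, -0.3, 2.5]
opening: 0.735
```

The foot is on the recess floor with 2–3 N, about 5 mm lower than while it was sliding on the pan top. Releasing slowly and rising.

Request:
step_arm([
  [[0,0,0],0,0.8],
  [[0,0,0],0,0.85],
  [[0,0,0],0,0.95],
  [[0,0,0],0,1],
  [[0,0,0],0,1],
  [[0,0,-10],0,1],
  [[0,0,-20],0,1],
  [[0,0,-30],0,1],
  [[0,0,-30],0,1],
  [[-35,0,-20],0,0.5],
  [[-40,0,0],0,0],
  [[-35,0,0],0,0],
  [[0,0,0],0,0],
  [[0,0,0],0,0],
])

```text
clock: 13.68
eef_pos: [479.5, 6.5, 338.7]
tcp_rot: [3.141, -0.028, 0.276]
contact_force: [1.4, -0.3, -0.1]
opening: 0.002
```

Run:
```python
from h import *
cv2.imwrite('pics/s4.png',cv2.resize(grab_frame('scene')[150:250,250:370],None,fx=5,fy=5,interpolation=cv2.INTER_CUBIC))
go(473,15.5,260)
```

```text
at [479.5   6.5 338.5] rot [ 3.142 -0.027  0.276] F [ 0.6 -0.3 -0.4] op 0.0 t 13.72 shift [ -3.8 -10.4  78.5]
```

View pics/s4.png

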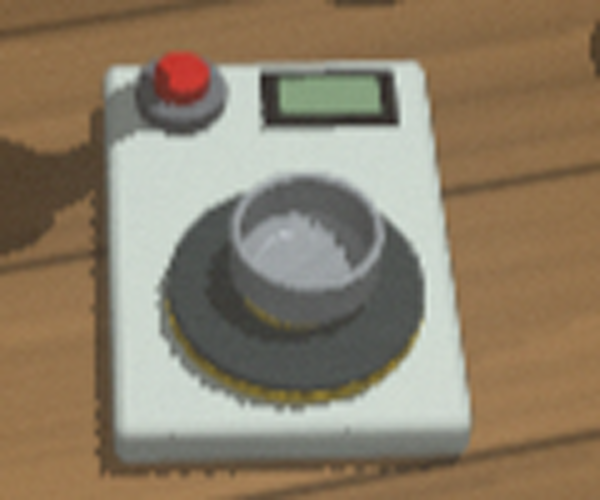

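The bowl stands level around crop (307,240), in the middle of the pan. I'll check its rim height against the recess centre numerically; the display and key are clear.

Run:
```python
from h import *
a=grab_frame('scene');t=grab_frame('top')
for z in(74,80,86): print(z,onz('scene',311.4,196.4,z).round(1))
m=camera_model('scene')
# rim left/right extent in crop: 230..385 -> width px
print("rim width",np.linalg.norm(onz('scene',296,196.4,80)-onz('scene',327,196.4,80)).round(1))
print("proj seated rim",proj('scene',[[592,37,80],[592,37,86]]).round(1).tolist())
hs=cv2.cvtColor(a,cv2.COLOR_BGR2HSV);h,s,w=cv2.split(hs)
r=(((h<6)|(h>174))&(s>150)&(w>90)).astype(np.uint8);r[:150]=0;r[190:]=0;r[:,:265]=0
ys,xs=np.nonzero(r);print("key",xs.mean(),ys.mean(),onz('scene',xs.mean(),ys.mean(),51).round(1),len(xs))
cv2.imwrite('pics/t4.png',cv2.resize(t[150:290,200:340],None,fx=4,fy=4,interpolation=cv2.INTER_CUBIC))
go(473,15.5,260)
```

```text
74 [593.   40.4  74. ]
80 [597.6  38.7  80. ]
86 [602.3  37.1  86. ]
rim width 63.9
proj seated rim [[309.9, 194.5], [310.0, 192.6]]
key 285.8170731707317 164.9268292682927 [474.1  14.5  51. ] 82
at [479.6   6.6 338. ] rot [-3.141 -0.026  0.277] F [ 0.2 -1.  -0.2] op 0.001 t 13.82 shift [ -4.  -10.4  78. ]
```

View pics/t4.png

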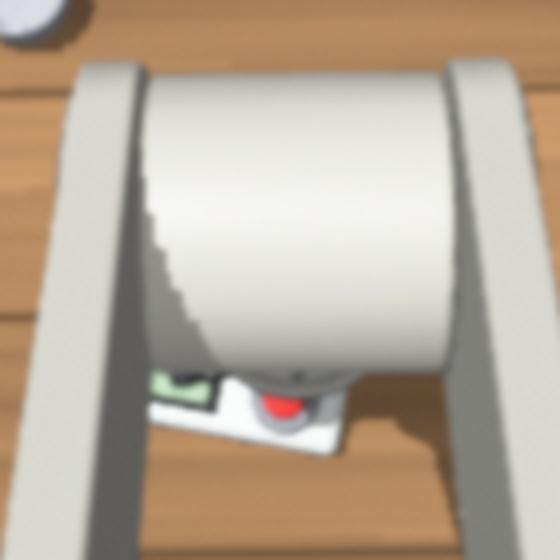

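The rim position fits a seated bowl: 64 mm wide, and it would sit higher in the image if unseated. The key is at about (473,15). Allowing for the tilt (tips about 4 mm toward +x), I'm moving over it with the gripper shut.

Request:
step_arm([
  [[-8.6,-10,10],0,0],
  [[0,0,30],0,0],
  [[0,0,30],0,0],
  [[0,0,20],0,0],
  [[0,0,8],0,0],
  [[0,0,0],0,0],
  [[0,0,0],0,0],
])

```text
clock: 14.7
eef_pos: [469.4, 17.5, 234.5]
tcp_rot: [-3.14, -0.024, 0.278]
contact_force: [-0.8, 0.6, 0.4]
opening: 0.006
```

Run:
```python
from h import *
go(468.5,14,225)
```

```text
at [469.4  17.5 234.5] rot [-3.14  -0.024  0.278] F [-0.8  0.6  0.4] op 0.006 t 14.7 shift [-1.8  3.2  9.5]
```

Request:
step_arm([
  [[-1.8,3.2,4],0,0],
  [[0,0,3],0,0],
  [[0,0,2],0,0],
  [[0,0,0],0,0],
])

```text
clock: 15.2
eef_pos: [469.3, 13.7, 226.3]
tcp_rot: [-3.141, -0.027, 0.277]
contact_force: [0.2, 0.2, -1.0]
opening: 0.001
```

Request:
step_arm([
  [[0,0,2],0,0],
  [[0,0,0],0,0],
])

```text
clock: 15.45
eef_pos: [469.5, 13.7, 224.4]
tcp_rot: [-3.141, -0.027, 0.277]
contact_force: [-0.2, 0.0, 2.3]
opening: -0.002
```

Request:
step_arm([
  [[0,0,1.5],0,0],
  [[0,0,0],0,0],
])

```text
clock: 15.7
eef_pos: [469.5, 13.7, 223.0]
tcp_rot: [-3.141, -0.027, 0.278]
contact_force: [-1.1, -0.1, 2.4]
opening: 0.004
```

Request:
step_arm([
  [[0,0,2],0,0],
  [[0,0,0],0,0],
])

```text
clock: 15.95
eef_pos: [469.5, 13.7, 220.9]
tcp_rot: [-3.141, -0.027, 0.278]
contact_force: [0.0, -0.2, 3.4]
opening: -0.001
```

Request:
step_arm([
  [[0,0,1.2],0,0],
  [[0,0,0],0,0],
])

```text
clock: 16.2
eef_pos: [469.5, 13.7, 219.7]
tcp_rot: [-3.141, -0.027, 0.278]
contact_force: [-0.7, -1.0, 4.4]
opening: -0.001
```

Request:
step_arm([
  [[0,0,0.8],0,0],
  [[0,0,0],0,0],
])

```text
clock: 16.45
eef_pos: [469.5, 13.7, 219.4]
tcp_rot: [-3.141, -0.027, 0.278]
contact_force: [-1.8, -0.2, 6.9]
opening: -0.002
```

Hard stop reached (6.9 N, 219.4). Holding for over a second, then lifting off.

Request:
step_arm([
  [[0,0,0.1],0,0],
  [[0,0,0.1],0,0],
  [[0,0,0.1],0,0],
  [[0,0,0.1],0,0],
  [[0,0,0.1],0,0],
  [[0,0,0.1],0,0],
  [[0,0,0.1],0,0],
  [[0,0,0.1],0,0],
  [[0,0,0],0,0],
])

```text
clock: 17.58
eef_pos: [469.5, 13.7, 219.5]
tcp_rot: [-3.141, -0.027, 0.278]
contact_force: [-1.5, -0.7, 4.7]
opening: -0.003
```

Request:
step_arm([
  [[0,0,-4],0,0],
  [[0,0,-10],0,0],
  [[0,0,-30],0,0],
  [[0,0,-40],0,0.3],
  [[-20,35,0],0,0.6],
  [[-20,35,0],0,0.6],
  [[-20,35,0],0,0.6],
  [[-20,35,0],0,0.6],
  [[-2,35,0],0,0.6],
  [[-2,35,0],0,0.6],
  [[-2,35,0],0,0.6],
  [[-2,35,0],0,0.6],
  [[0,0,0],0,0.6],
  [[0,0,0],0,0.6],
])

```text
clock: 19.32
eef_pos: [458.7, -288.5, 310.5]
tcp_rot: [3.139, -0.032, 0.279]
contact_force: [-0.6, 0.2, 0.6]
opening: 0.599
```

Run:
```python
from h import *
go(458-4,-295.5-1,260)
a=grab_frame('scene').astype(int)
m=(a[...,2]>110)&(a[...,1]<60)&(a[...,0]<60);m[:150]=0;m[200:]=0;m[:,:125]=0;m[:,165:]=0
ys,xs=np.nonzero(m);print(len(xs),xs.min(),xs.max(),ys.min(),ys.max())
t=cv2.imread('pics/top0.png').astype(int)
m=(t[...,2]>110)&(t[...,1]<50)&(t[...,0]<50);m[:235]=0;m[268:]=0;m[:,:385]=0;m[:,425:]=0
ys2,xs2=np.nonzero(m);u2,v2=(xs2.min()+xs2.max())/2,(ys2.min()+ys2.max())/2
u,v=(xs.min()+xs.max())/2,(ys.min()+ys.max())/2
o1,d1=ray('scene',u,v);o2,d2=ray('top',u2,v2)
k=np.linalg.lstsq(np.c_[d1,-d2],o2-o1,rcond=None)[0]
print("tri",(o1+k[0]*d1).round(1),(o2+k[1]*d2).round(1),(u,v,u2,v2))
```

```text
at [ 458.7 -288.5  310.5] rot [ 3.139 -0.032  0.279] F [-0.6  0.2  0.6] op 0.599 t 19.32 shift [-6.7  6.4 50.5]
42 139 149 176 184
tri [ 459.  -295.6   59. ] [ 459.4 -293.7   58.4] (np.float64(144.0), np.float64(180.0), np.float64(405.5), np.float64(251.5))
```

Request:
step_arm([
  [[-6.7,6.4,20],0,0.6],
  [[0,0,20],0,0.6],
  [[0,0,5],0,0.6],
  [[0,0,0],0,0.6],
  [[0,0,0],0,0.6],
])

```text
clock: 20.0
eef_pos: [455.6, -292.7, 266.4]
tcp_rot: [3.138, -0.033, 0.283]
contact_force: [-0.5, 0.0, -0.2]
opening: 0.604
```

Run:
```python
from h import *
go(454,-296.3,209)
cv2.imwrite('pics/s5.png',cv2.resize(grab_frame('scene')[120:240,90:230],None,fx=5,fy=5,interpolation=cv2.INTER_CUBIC))
```

```text
at [ 455.6 -292.7  266.4] rot [ 3.138 -0.033  0.283] F [-0.5  0.  -0.2] op 0.604 t 20.0 shift [-2.5  3.  57.4]
```

View pics/s5.png

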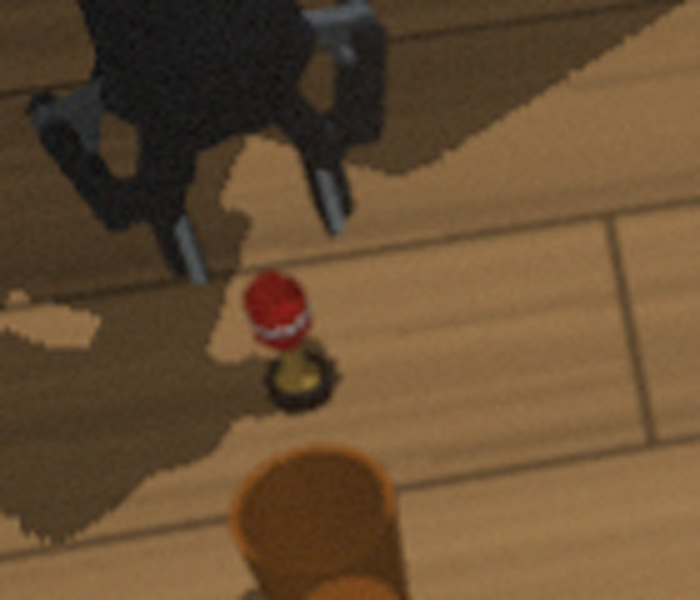

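The fingers straddle the red ball (crop 278,310) laterally and the tumbler is clear. Descending.

Request:
step_arm([
  [[-2.5,3,15],0,0.6],
  [[0,0,20],0,0.6],
  [[0,0,12],0,0.6],
  [[0,0,3],0,0.6],
  [[0,0,0],0,0.6],
  [[0,0,0],0,0.6],
])

```text
clock: 20.8
eef_pos: [456.0, -297.0, 214.6]
tcp_rot: [3.137, -0.035, 0.283]
contact_force: [-0.7, 1.0, -0.1]
opening: 0.601
```

Run:
```python
from h import *
go(454,-296.3,209)
```

```text
at [ 456.  -297.   214.6] rot [ 3.137 -0.035  0.283] F [-0.7  1.  -0.1] op 0.601 t 20.8 shift [-1.7 -1.2  5.6]
```

Request:
step_arm([
  [[-1.7,-1.2,4.5],0,0.6],
  [[0,0,0],0,0.6],
  [[0,0,0],0,0.1],
  [[0,0,0],0,0.1],
  [[0,0,0],0,0.1],
  [[0,0,0],0,0.1],
  [[0,0,0],0,0.1],
  [[0,0,0],0,0.1],
], force=20)

```text
clock: 21.8
eef_pos: [454.3, -296.4, 210.7]
tcp_rot: [3.135, -0.036, 0.283]
contact_force: [-0.4, 0.1, -1.1]
opening: 0.297
```

Run:
```python
from h import *
go(454,-296.3,209)
```

```text
at [ 454.3 -296.4  210.7] rot [ 3.135 -0.036  0.283] F [-0.4  0.1 -1.1] op 0.297 t 21.8 shift [-0.3 -0.2  1.7]
```

Gripped: the opening of 0.297 is about 25 mm across the ball. Lifting and carrying it to the bowl at about (592,37.5).

Request:
step_arm([
  [[0,0,-15],0,0.1],
  [[0,0,-30],0,0.1],
  [[0,0,-35],0,0.1],
  [[0,0,-25],0,0.1],
  [[0,0,0],0,0.1],
  [[10,-12,0],0,0.1],
  [[20,-25,0],0,0.1],
  [[20,-25,0],0,0.1],
  [[20,-25,0],0,0.1],
  [[20,-25,0],0,0.1],
  [[20,-25,0],0,0.1],
  [[20,-25,0],0,0.1],
  [[20,-25,0],0,0.1],
  [[20,-25,0],0,0.1],
  [[20,-25,0],0,0.1],
  [[20,-25,0],0,0.1],
  [[10,-13,0],0,0.1],
  [[0,0,0],0,0.1],
  [[0,0,0],0,0.1],
])

```text
clock: 24.18
eef_pos: [583.9, 50.1, 313.8]
tcp_rot: [-3.138, -0.016, 0.284]
contact_force: [-0.2, -0.8, -1.2]
opening: 0.298
```

Run:
```python
from h import *
go(588.3,36.6,263)
```

```text
at [583.9  50.1 313.8] rot [-3.138 -0.016  0.284] F [-0.2 -0.8 -1.2] op 0.298 t 24.18 shift [ 0.5 14.2 50.8]
```

Request:
step_arm([
  [[2,8,0],0,0.1],
  [[1.8,7.5,0],0,0.1],
  [[0,0,10],0,0.1],
  [[0,0,0],0,0.1],
  [[0,0,0],0,0.1],
])

```text
clock: 24.8
eef_pos: [591.9, 32.5, 302.9]
tcp_rot: [-3.138, -0.015, 0.281]
contact_force: [-0.7, -0.3, -0.7]
opening: 0.299
```

Run:
```python
from h import *
go(592,36,263)
cv2.imwrite('pics/s6.png',cv2.resize(grab_frame('scene')[130:250,250:370],None,fx=5,fy=5,interpolation=cv2.INTER_CUBIC))
```

```text
at [591.9  32.5 302.9] rot [-3.138 -0.015  0.281] F [-0.7 -0.3 -0.7] op 0.299 t 24.8 shift [ 1.1 -3.4 39.9]
```

View pics/s6.png

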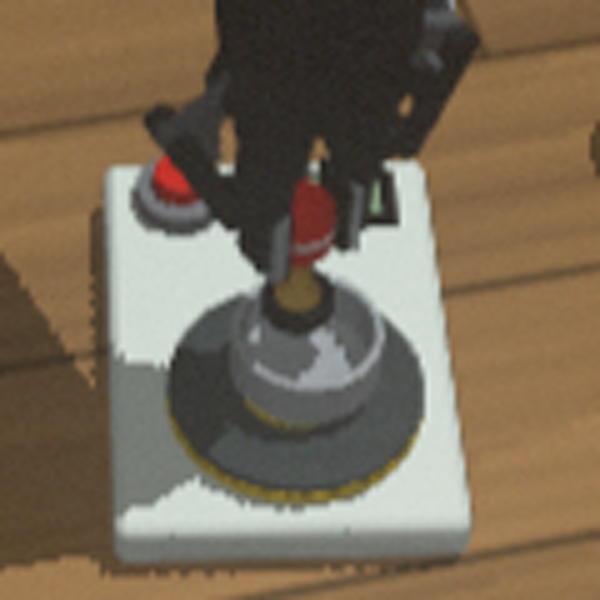

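The trophy hangs over the bowl's far rim (base at crop (298,303), bowl mouth at (307,332)). Casting both to their heights.

Run:
```python
from h import *
print("base", onz('scene',250+298/5,130+303/5,97).round(1),"mouth",onz('scene',311.4,196.4,79).round(1))
```

```text
base [595.4  34.5  97. ] mouth [596.9  39.   79. ]
```

Request:
step_arm([
  [[2,-3.6,0],0,0.1],
  [[0,0,10],0,0.1],
  [[0,0,10],0,0.1],
  [[0,0,5],0,0.1],
  [[0,0,0],0,0.1],
  [[0,0,0],0,0.1],
])

```text
clock: 25.6
eef_pos: [593.0, 37.6, 275.7]
tcp_rot: [-3.138, -0.014, 0.282]
contact_force: [-0.1, -0.3, -0.3]
opening: 0.297
```

Run:
```python
from h import *
go(593,36.5,263)
```

```text
at [593.   37.6 275.7] rot [-3.138 -0.014  0.282] F [-0.1 -0.3 -0.3] op 0.297 t 25.6 shift [-0.3  1.1 12.7]
```

Request:
step_arm([
  [[0,0.5,5],0,0.1],
  [[0,0,3],0,0.1],
  [[0,0,2],0,0.1],
  [[0,0,0],0,0.1],
])

```text
clock: 26.1
eef_pos: [593.4, 37.1, 265.5]
tcp_rot: [-3.138, -0.015, 0.282]
contact_force: [0.2, -0.6, -1.0]
opening: 0.297
```

Request:
step_arm([
  [[0,0,1.5],0,0.1],
  [[0,0,0],0,0.1],
  [[0,0,0],0,0.1],
])

```text
clock: 26.48
eef_pos: [593.5, 37.1, 264.1]
tcp_rot: [-3.138, -0.015, 0.282]
contact_force: [0.6, -0.2, -0.9]
opening: 0.293
```

Request:
step_arm([
  [[0,0,1],0,0.1],
  [[0,0,0],0,0.1],
  [[0,0,0],0,0.1],
])

```text
clock: 26.85
eef_pos: [593.6, 37.1, 263.1]
tcp_rot: [-3.138, -0.016, 0.282]
contact_force: [0.6, 0.1, -0.7]
opening: 0.292
```

Request:
step_arm([
  [[0,0,1],0,0.1],
  [[0,0,0],0,0.1],
  [[0,0,0],0,0.1],
])

```text
clock: 27.22
eef_pos: [593.6, 37.1, 262.2]
tcp_rot: [-3.138, -0.016, 0.282]
contact_force: [-0.2, -0.1, 0.7]
opening: 0.296
```

Request:
step_arm([
  [[0,0,0.8],0,0.1],
  [[0,0,0],0,0.1],
  [[0,0,0],0,0.1],
])

```text
clock: 27.6
eef_pos: [593.7, 37.1, 261.7]
tcp_rot: [-3.138, -0.016, 0.282]
contact_force: [-0.6, -0.3, 1.7]
opening: 0.295
```

Request:
step_arm([
  [[0,0,0.8],0,0.1],
  [[0,0,0],0,0.1],
  [[0,0,0],0,0.1],
])

```text
clock: 27.98
eef_pos: [593.8, 37.2, 261.1]
tcp_rot: [-3.138, -0.016, 0.282]
contact_force: [-1.0, 0.3, 2.2]
opening: 0.297
```

The trophy touches down at z≈262. A seated bowl should give about 262.7 and an unseated one about 268, so the bowl is home. Releasing gently.

Request:
step_arm([
  [[0,0,0],0,0.33],
  [[0,0,0],0,0.36],
  [[0,0,0],0,0.42],
  [[0,0,0],0,0.5],
  [[0,0,0],0,0.6],
  [[0,0,0],0,0.6],
  [[0,0,-6],0,0.6],
  [[0,0,-15],0,0.6],
  [[0,0,-30],0,0.6],
  [[0,0,-40],0,0.6],
  [[0,0,-40],0,0.6],
  [[-40,0,0],0,0.6],
  [[-50,0,0],0,0.6],
  [[-50,0,0],0,0.6],
  [[0,0,0],0,0.6],
  [[0,0,0],0,0.6],
])

```text
clock: 29.98
eef_pos: [454.3, -3.6, 402.9]
tcp_rot: [-3.141, -0.027, 0.282]
contact_force: [0.5, -0.1, 0.3]
opening: 0.598
```

Run:
```python
from h import *
go(593,36.5,263)
cv2.imwrite('pics/s7.png',cv2.resize(grab_frame('scene')[130:250,250:370],None,fx=5,fy=5,interpolation=cv2.INTER_CUBIC))
```

```text
at [454.3  -3.6 402.9] rot [-3.141 -0.027  0.282] F [ 0.5 -0.1  0.3] op 0.598 t 29.98 shift [144.4   0.  139.9]
```

View pics/s7.png

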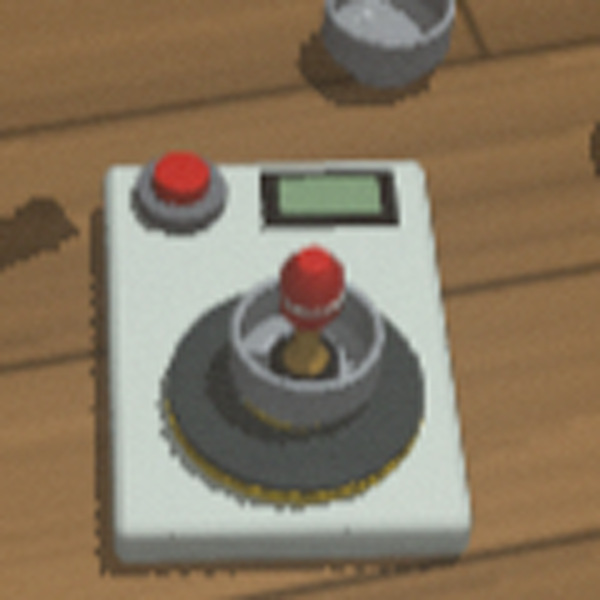

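The trophy stands upright in the bowl (ball at crop (313,285), base at (303,355)) and the robot is clear of everything. Handing in.

```bash
python3 -c "
from rig import *
print(sign_off())"
```

```text
the job is handed in; nothing more can be done
None
```

The job is done and handed in at about 30 s of the 72 s allowed; no verdict was reported. I did the steps in the order asked.

1. **Bowl:** I gripped the leftmost bowl (y≈265 mm) and slid it over the pan at about 3–5 N. The upward force dropped away near (591, 37), the foot went down onto the recess floor, and I let go.
2. **Tare:** I pressed the key to its hard stop (about 6 mm, 7 N at most in the readings) and held it for just over a second.
3. **Trophy:** I set it in the bowl with about 2 N and released it.

**Last checks:**
- **Trophy and robot:** the final picture shows the trophy upright in the bowl, and the arm clear with no contact force.
- **Bowl height:** the trophy touched down at z≈262 mm. A seated bowl should give about 263, and an unseated one about 268.
- **Bystanders:** the arm stayed clear of the tumbler, tape and carton, but I did not re-measure their positions at the end.

**Disagreements:**
- **Bowl position:** the camera put the bowl's mouth about 5 mm further in +x than feel did. I placed the trophy by the camera's relative view.
- **Tool tilt:** the tool drifted 1–2° off vertical during the job, and I allowed for that in the aiming.

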